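# Close the gluing press crisscross

## Task

Close the press on the glued pile of wreath hoops by tightening its four knobs clockwise in crisscross order, each knob followed by the one diagonally opposite: on the first pass give each about a sixth of a turn, and on the second turn each, again crisscross, until it is properly tight. Tighten by feel, without crushing the hoops, and never let the board tip more than a couple of degrees. Leave the things beside the press alone and let go at the end.

Things in the scene. Friction and masses are not known exactly. Their poses are not given: they have to be found in the camera images.
- press: Bench press for glued work, fixed to the bench: plywood base board 250 x 250 x 20 mm, four upright steel studs at 64 mm either side of the middle in its x and y, with springs, and round them a pile of five wooden wreath hoops, 230 mm across, its top about 65 mm above the bench (exact height differs each time and is not given). Origin: centre of the underside, z up.
- plate: The press's upper plywood board, 250 x 250 x 16 mm, pushed lightly up against the four knobs by the springs, free to sink and tip on the studs. Origin: centre of its underside; z up when level. At the start it hangs about 5 to 9 mm above the pile.
- knobA: Black bar knob on the far left (+x, +y in the press's frame) stud; diagonal partner C. Grip bar 80 mm long (its x), 14 mm thick (y), 38 mm tall, over a foot 34 mm across that bears on the upper board. Origin: on the stud axis in the bar, 17 mm below its flat top, 33 mm above the upper board, about 122 mm above the bench at the start; z up. Pinch the bar across its 14 mm from above. Stays where left.
- knobB: Bar knob like knobA, same sizes and origin, on the far right (+x, -y) stud in the press's frame; diagonal partner D.
- knobC: Bar knob like knobA, same sizes and origin, on the near right (-x, -y) stud in the press's frame; diagonal partner A.
- knobD: Bar knob like knobA, same sizes and origin, on the near left (-x, +y) stud in the press's frame; diagonal partner B.
- turnA (a joint): Turn of knob A, rad, growing clockwise from above (its yaw falls as much) as it tightens; 0 to 0.2 at the start. The knob sinks 4 mm per rad, freely, at about 0.15 N m. The board meets the hoops at 1.6 to 2.2 rad, about the same for all four but differing each time; then 0.5 to 0.9 N m (15 to 25 N pushed sideways 35 mm out on the bar) is tight, 1.5 N m crushes. The first tight may ease: recheck.
- turnB (a joint): Turn of knob B, as turnA.
- turnC (a joint): Turn of knob C, as turnA.
- turnD (a joint): Turn of knob D, as turnA.
- glue: Bystander: a 115 mm clear glue bottle, 56 mm across, standing on the bench beside the press. Origin: centre of its underside.
- spool: Bystander: a white thread spool, 60 mm tall, 48 mm across, standing on the bench beside the press. Origin: centre of its underside.
- rosette: Bystander: a white rosette disc with a dark red middle, 64 mm across, 20 mm tall, standing on the bench beside the press. Origin: centre of its underside.

How it is judged:
By the outcome, as a careful person would: the job done as asked, in the order asked, and still so for the second after the job is handed in, with the robot touching nothing.
It also fails if it takes over 72 s, if anything falls off the work surface, if the arm or the gripper's body presses on something with over 40 N, if the wrist force passes 120 N, or if a joint passes its speed limit or range.

## Robot

A 7-joint arm with a two-finger parallel gripper is mounted at the origin on the work surface. World frame = base frame: x ahead of the robot, y to its left, z up, the work surface at z = 0. Lengths are in m, angles in rad, forces in N, time in s.
With the tool pointing down it reaches from about 0.425 to 0.875 m from the base axis. Payload 4.7 kg.
Tool frame: the origin (TCP) lies midway between the tips of the shut fingers; the grasp point (between the pads) lies 19 mm behind it; z points along the fingers, y is the direction in which the jaws open and shut (so a half turn about z gives the same grasp; the last joint's range is limited). The gripper opens to 87 mm and grips with 3 to 60 N. Pads are 19 mm wide; open, the fingers measure 117 mm over their backs; the gripper's body (75 mm by 190 mm) begins 51 mm behind the grasp point.
Start: joints at [-1.115, 0.321, -0.07, 1.45, 0.023, 1.371, -0.057], TCP at [0.278, 0.588, 0.223] pointing down, gripper open.
Joint ranges: [-2.86, 2.86], [-0.3, 2.09], [-1.38, 1.24], [0.06, 2.45], [-1.56, 4.7], [0.09, 2.05], [-2.69, 2.69]. Speed limits (rad/s): [2.57, 2.57, 3.14, 3.14, 3.14, 3.14, 3.14].

## Interface

Orientations are given as a rotation vector (axis times angle).
In Python, from bench import get_state, eyes, job gives the robot as it stands. The module is installed in compiled form; this text tells all that it offers.
- The arm moves only by the shell command python3 -m jog 'ROWS' [FORCE]. ROWS is JSON, a list that holds one entry, the list of rows, each a list of 5 numbers: the opening, from 0 (shut) to 1 (fully open), then the shift along the tool's x, y, z in units of 40 mm (1.0 is 40 mm), then the turn about the tool's z in units of 5 degrees (1.0 is 5 degrees). In form: [[[jaw, dx, dy, dz, turn], ...]]. A call has 1 to 10 rows; each row shifts and turns the commanded pose from where the row before left it, along the tool's axes as they then stand; what a row does not reach is not made up. A row lasts 1/8 s, in which the tool goes at most 62.5 mm and 10.7 degrees, less where a joint would pass 70% of its speed; a pose out of reach is approached as far as the arm can. A call is refused whole if a number of a shift passes 1 or a number of a turn 1, either way. A call with a gripper value outside its range is refused whole. The fingers move at their own pace and stop on an object; FORCE is the grip in N (left out, the last holds). Time passes only in rows, so rows that do not move let the fingers close. It gives the time, the measured TCP pose, the force and the opening at its end, in the units of the state.
- get_state(): the state, without advancing time (a new reading comes with each control period).
- eyes.get_image(name): name is "scene" or "top"; returns (picture, depth): 400x640x3 uint8, red, green, blue; 400x640 float32, m along the optical axis (not along the pixel's ray), 0 where there is no reading.
- eyes.camera_params(name): a dict with "camera_matrix" (3x3 intrinsics, pixels), "pose" (4x4, takes a point from camera to world coordinates). Camera axes: x right, y down, z forward; pixel columns grow to the right and rows downward; lengths in m; the calibration is good to about 2 mm. A picture is of the moment at which its call begins. camera_params takes no time and is no camera call.
- job.close_job(): hands the job in, once; it reports no verdict.
The state is a dict: "time": time; "joint_positions": joint angles; "qd": joint speeds; "joint_torque": joint torques, N m; "position": TCP position; "tool_rot": TCP orientation; "ft_force": force on the tool from outside, world axes, zero at the start; "torque": the same for the moment, N m; "grip_width": opening from 0.0 (shut) to 1.0 (fully open).
Only numpy, scipy, OpenCV 4.12 (cv2) and the standard library are available. Lean on these libraries where they do the work, as an engineer would, in place of code of your own. Each camera call takes 0.05 s, during which the arm holds its last target. There are 200 camera calls.

## Working session

There is one attempt and no reset: what is moved stays moved. The work goes in short steps, Python scripts to look and compute and a shell command to move; the robot and the scene stay as the last step left them, time stands still between calls to the robot, and variables do not carry over. Pictures are saved under pics/ and viewed, about 8 in all and at most 12, crops included, and the job is handed in when it is done.

```bash
mkdir -p pics; python3 - <<'E'
from bench import get_state, eyes
import cv2,numpy as np
print(get_state())
for n in("scene","top"):
    im,d=eyes.get_image(n); cv2.imwrite(f"pics/{n}0.png",im[:,:,::-1]); np.save(f"pics/{n}0.npy",d)
    p=eyes.camera_params(n); print(n,np.round(p["camera_matrix"],1).tolist(),np.round(p["pose"],4).tolist())
a=cv2.imread("pics/scene0.png");b=cv2.imread("pics/top0.png")
E
```

```text
{'time': 0.0, 'joint_positions': array([-1.11489507,  0.32182705, -0.07006493,  1.45170228,  0.02260648,
        1.3708253 , -0.05687008]), 'qd': array([-6.25852145e-04, -1.47801054e-03, -1.16276778e-03, -4.20873936e-05,
       -1.77360152e-03,  2.78210916e-03, -2.59481720e-04]), 'joint_torque': array([-1.00877078e-04, -4.91287887e+01, -4.04167129e-01, -3.12531066e+01,
       -6.40514516e-02,  4.39105066e-02,  1.85176118e-04]), 'position': array([0.27773195, 0.58703844, 0.22144506]), 'tool_rot': array([-6.88212083e-01, -3.06495410e+00,  3.06139823e-03]), 'ft_force': array([ 0.79726137, -0.16896434,  0.24853475]), 'torque': array([-0.0207403 , -0.01405381, -0.03508412]), 'grip_width': 0.9981481100373405}
scene [[470.9, 0.0, 320.2], [0.0, 470.9, 199.6], [0.0, 0.0, 1.0]] [[0.1858, 0.6733, -0.7156, 1.2594], [0.9824, -0.1415, 0.1219, -0.1086], [-0.0192, -0.7257, -0.6877, 0.7184], [0.0, 0.0, 0.0, 1.0]]
top [[372.6, 0.0, 329.2], [0.0, 372.6, 194.9], [0.0, 0.0, 1.0]] [[-0.0117, -0.9914, 0.1301, 0.4943], [-0.9998, 0.0099, -0.0148, 0.0223], [0.0134, -0.1302, -0.9914, 0.8444], [0.0, 0.0, 0.0, 1.0]]
```

View pics/top0.png

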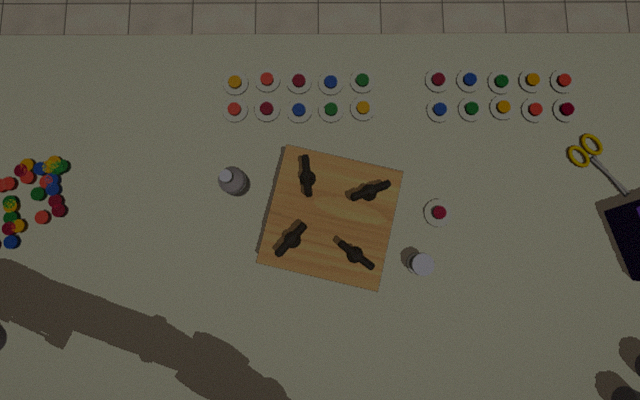

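View pics/scene0.png

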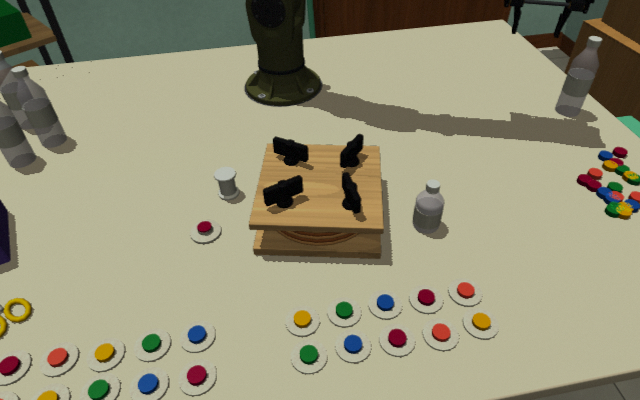

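The top view shows the knobs A (307,175), B (370,190), C (354,253) and D (291,240) on the board, with the glue at (232,180), rosette at (438,212) and spool at (420,263). The scene view agrees.

```bash
cat > h.py <<'E'
import cv2,numpy as np
from bench import get_state, eyes
def pts(d,n):
    p=eyes.camera_params(n);K=p["camera_matrix"];T=np.array(p["pose"])
    v,u=np.mgrid[0:400,0:640]
    c=np.stack([(u-K[0][2])/K[0][0]*d,(v-K[1][2])/K[1][1]*d,d],-1)
    return c@T[:3,:3].T+T[:3,3]
def knobs(im,d,n,zc,dark=70):
    """im BGR; dark pixels above zc -> centroid, yaw, top z in world"""
    P=pts(d,n); m=((im.max(2)<dark)&(P[...,2]>zc)&(P[...,2]<.16)&(P[...,0]>.3)&(d>0)).astype(np.uint8)
    N,L,S,C=cv2.connectedComponentsWithStats(m); out=[]
    for i in range(1,N):
        if S[i,4]<40: continue
        q=P[L==i]; (x,y),(w,h),a=cv2.minAreaRect((q[:,:2]*1000).astype(np.float32))
        if w<h: a+=90
        vx,vy,_,_=cv2.fitLine((q[:,:2]*1000).astype(np.float32),cv2.DIST_L2,0,.01,.01).ravel()
        out.append((C[i].round(),S[i,4],np.round([x,y,max(w,h),min(w,h)],1),q[:,:2].mean(0).round(4)*1000,round(a%180,1),round(np.degrees(np.arctan2(vy,vx))%180,1),np.percentile(q[:,2],[5,50,90]).round(4)))
    return out
def yaw():
    s=get_state(); R=cv2.Rodrigues(s["tool_rot"])[0]; return np.degrees(np.arctan2(R[1,0],R[0,0]))
E
python3 - <<'E'
from h import *
for n in("top","scene"):
    im=cv2.imread(f"pics/{n}0.png");d=np.load(f"pics/{n}0.npy")
    for zc in(.105,.128):
        print(n,zc); [print(*k) for k in knobs(im,d,n,zc)]
im=cv2.imread("pics/top0.png");d=np.load("pics/top0.npy");P=pts(d,"top")
m=((P[...,2]>.075)&(P[...,2]<.1)&(im[...,2]>im[...,0]+40)&(P[...,0]>.3)).astype(np.uint8)
c=max(cv2.findContours(m,0,1)[0],key=cv2.contourArea);r=P[c[:,0,1],c[:,0,0],:2]
print(cv2.minAreaRect((r*1000).astype(np.float32)),np.median(P[m>0][:,2]))
print(yaw())
E
```

```text
top 0.105
[307. 175.] 339 [628.3  55.3  78.8  21.5] [626.2  54.6] 178.2 4.8 [0.1213 0.1377 0.1395]
[370. 190.] 368 [597.4 -68.5  78.6  20.4] [596.2 -67.3] 103.8 110.2 [0.1162 0.1381 0.1402]
[291. 239.] 371 [504.8  85.9  77.8  21.3] [504.1  85.3] 131.4 137.5 [0.1214 0.1377 0.1397]
[356. 254.] 350 [473.9 -38.1  79.9  21.1] [474.  -37.2] 58.8 52.5 [0.1337 0.1382 0.1399]
top 0.128
[306. 174.] 314 [628.6  55.2  78.   21.5] [627.6  55. ] 176.9 4.8 [0.1348 0.1379 0.1396]
[370. 189.] 326 [597.4 -68.5  78.6  20.3] [597.1 -67.6] 104.1 110.1 [0.134  0.1383 0.1403]
[290. 239.] 344 [504.9  85.9  77.8  21.2] [504.5  85.7] 130.6 137.5 [0.1344 0.1379 0.1398]
[356. 254.] 339 [473.9 -38.1  79.7  21.1] [474.1 -37.5] 59.0 52.4 [0.1352 0.1382 0.14  ]
scene 0.105
[351. 150.] 422 [505.9  88.2  77.5  22.2] [512.8  85.8] 143.5 135.3 [0.1075 0.1306 0.1387]
[290. 149.] 552 [475.1 -35.5  79.1  19.8] [478.7 -35.7] 47.8 53.1 [0.1068 0.1265 0.1387]
[351. 192.] 441 [628.9  56.8  80.6  18.7] [636.6  55.5] 1.9 5.8 [0.1083 0.1342 0.1384]
[283. 190.] 684 [598.3 -66.3  78.2  21. ] [602.5 -67.5] 105.6 109.4 [0.1076 0.1281 0.1387]
scene 0.128
[352. 146.] 230 [505.4  88.5  76.3  22.1] [509.3  87.3] 145.1 137.1 [0.1297 0.1373 0.1392]
[290. 144.] 262 [474.7 -35.9  78.   19.8] [477.4 -35.5] 47.8 53.0 [0.1289 0.1367 0.1392]
[351. 187.] 267 [628.7  56.8  80.2  18.7] [632.7  56.4] 1.9 4.5 [0.13   0.1372 0.139 ]
[282. 185.] 345 [598.5 -65.8  77.3  21.1] [600.8 -67.2] 115.9 109.6 [0.1287 0.1369 0.1393]
((550.7992553710938, 8.9390869140625), (248.2324676513672, 248.28707885742188), 76.0760498046875) 0.0887219342017479
154.68967506890786
```

```bash
cat >> h.py <<'E'
KN=dict(A=(.6283,.056),B=(.5975,-.068),C=(.4738,-.0372),D=(.5046,.0868))
def plan(k,yt,z,jaw=.4,n=0,maxs=1.0):
    """rows from measured pose to above knob k at tool yaw yt (deg), TCP height z"""
    s=get_state(); p=s["position"]; y0=yaw(); y0+=360*round((yt-y0)/360) if abs(yt-y0)>200 else 0
    D=np.array([*KN[k],z])-p; turn=-(yt-y0)/5
    n=n or int(np.ceil(max(abs(turn),np.hypot(*D[:2])/.04/maxs,abs(D[2])/.04,1)))
    for i in range(n):
        t=np.radians(y0-5*turn*(i+.0)/n); x=np.array([np.cos(t),np.sin(t)]); yv=np.array([np.sin(t),-np.cos(t)])
        print([jaw]+[round(float(v),2) for v in (D[:2]@x/n/.04,D[:2]@yv/n/.04,-D[2]/n/.04,turn/n)],end=",")
    print("\n",n,"rows; yaw0",round(y0,1),"p",p.round(4))
def st():
    s=get_state(); print("t",round(s["time"],2),"p",s["position"].round(4),"yaw",round(yaw(),1),"F",s["ft_force"].round(1),"M",s["torque"].round(3),"w",round(s["grip_width"],3),"j7",round(s["joint_positions"][6],2))
E
python3 -c "
from h import *
plan('A',185,.165)"
```

```text
[0.4, -0.85, -0.52, 0.09, -0.38],[0.4, -0.83, -0.54, 0.09, -0.38],[0.4, -0.81, -0.57, 0.09, -0.38],[0.4, -0.79, -0.6, 0.09, -0.38],[0.4, -0.77, -0.62, 0.09, -0.38],[0.4, -0.75, -0.65, 0.09, -0.38],[0.4, -0.73, -0.67, 0.09, -0.38],[0.4, -0.71, -0.7, 0.09, -0.38],[0.4, -0.69, -0.72, 0.09, -0.38],[0.4, -0.66, -0.74, 0.09, -0.38],[0.4, -0.64, -0.76, 0.09, -0.38],[0.4, -0.61, -0.78, 0.09, -0.38],[0.4, -0.58, -0.8, 0.09, -0.38],[0.4, -0.56, -0.82, 0.09, -0.38],[0.4, -0.53, -0.84, 0.09, -0.38],[0.4, -0.5, -0.86, 0.09, -0.38],
 16 rows; yaw0 154.7 p [0.2777 0.5871 0.2216]
```

```bash
python3 -m jog '[[[0.4,-0.85,-0.52,0.05,-0.38],[0.4,-0.83,-0.54,0.05,-0.38],[0.4,-0.81,-0.57,0.05,-0.38],[0.4,-0.79,-0.6,0.05,-0.38],[0.4,-0.77,-0.62,0.05,-0.38],[0.4,-0.75,-0.65,0.05,-0.38],[0.4,-0.73,-0.67,0.05,-0.38],[0.4,-0.71,-0.7,0.09,-0.38]]]' 30
python3 -m jog '[[[0.4,-0.69,-0.72,0.09,-0.38],[0.4,-0.66,-0.74,0.09,-0.38],[0.4,-0.64,-0.76,0.09,-0.38],[0.4,-0.61,-0.78,0.1,-0.38],[0.4,-0.58,-0.8,0.1,-0.38],[0.4,-0.56,-0.82,0.1,-0.38],[0.4,-0.53,-0.84,0.1,-0.38],[0.4,-0.5,-0.86,0.1,-0.38]]]'
python3 - <<'E'
from h import *
st(); plan('A',185,.107)
E
```

```text
time: 1.1
position: [0.453, 0.3211, 0.2046]
tool_rot: [-0.275, -3.129, 0.0]
ft_force: [0.3, 0.4, -0.1]
grip_width: 0.403
time: 2.1
position: [0.6286, 0.0568, 0.1735]
tool_rot: [0.142, -3.138, -0.0]
ft_force: [0.6, 0.3, -0.4]
grip_width: 0.4
t 2.1 p [0.6286 0.0568 0.1735] yaw -174.8 F [ 0.6  0.3 -0.4] M [ 0.033  0.037 -0.056] w 0.4 j7 1.6
[0.4, 0.0, -0.01, 0.83, 0.02],[0.4, 0.0, -0.01, 0.83, 0.02],
 2 rows; yaw0 185.2 p [0.6286 0.0568 0.1735]
```

```bash
python3 -m jog '[[[0.4,0,-0.01,0.83,0.02],[0.4,0,-0.01,0.82,0],[0,0,0,0,0],[0,0,0,0,0],[0,0,0,0,0]]]' 30
python3 - <<'E'
from h import *
st(); im,d=eyes.get_image("scene"); cv2.imwrite("pics/s1.png",cv2.resize(im[80:280,180:460,::-1],None,fx=2.5,fy=2.5))
E
```

```text
time: 2.72
position: [0.6296, 0.057, 0.1101]
tool_rot: [-0.137, 3.136, 0.0]
ft_force: [0.3, 2.3, 0.7]
grip_width: 0.158
t 2.73 p [0.6296 0.057  0.1101] yaw -175.0 F [0.3 2.3 0.7] M [ 0.704 -0.022 -0.073] w 0.158 j7 1.61
```

View pics/s1.png

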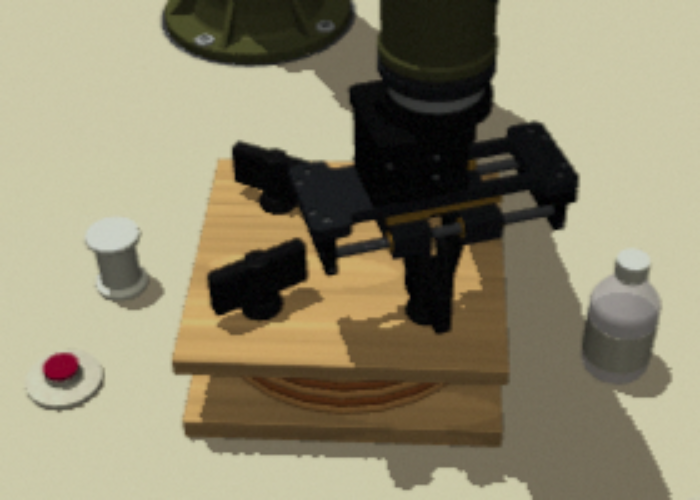

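The jaws hold knob A's bar (crop pixel about 440,270) with a 13.7 mm opening, and they are clear of the neighbouring knobs.

```bash
python3 -m jog '[[[0,0,0,0.01,1],[0,0,0,0.01,1],[0,0,0,0.01,1],[0,0,0,0.01,1],[0,0,0,0.01,1],[0,0,0,0.01,1]]]'
python3 -c "from h import *;st()"
python3 -m jog '[[[0,0,0,0.01,1],[0,0,0,0.01,1],[0,0,0,0.01,1],[0,0,0,0.01,1],[0,0,0,0.01,1],[0,0,0,0.01,1]]]'
python3 -c "from h import *;st()"
python3 -m jog '[[[0.4,0,0,0,0],[0.4,0,0,0,0],[0.4,0,0,-0.7,0],[0.4,0,0,-0.8,0]]]'
python3 -c "
from h import *
st(); plan('C',232.5,.165)"
```

```text
time: 3.52
position: [0.6293, 0.0557, 0.1079]
tool_rot: [0.684, 3.063, -0.001]
ft_force: [-1.1, -2.5, 3.3]
grip_width: 0.161
t 3.52 p [0.6293 0.0557 0.1079] yaw 154.8 F [-1.1 -2.5  3.3] M [-0.575  0.286  0.19 ] w 0.161 j7 1.11
time: 4.28
position: [0.6285, 0.0547, 0.1058]
tool_rot: [1.455, 2.782, -0.002]
ft_force: [-3.8, -4.4, 8.1]
grip_width: 0.153
t 4.28 p [0.6285 0.0547 0.1058] yaw 124.8 F [-3.8 -4.4  8.1] M [-0.949  0.939  0.206] w 0.153 j7 0.61
time: 4.78
position: [0.6279, 0.0576, 0.1634]
tool_rot: [-1.448, -2.786, 0.001]
ft_force: [0.1, 1.2, 0.1]
grip_width: 0.393
t 4.78 p [0.6279 0.0576 0.1634] yaw 125.1 F [0.1 1.2 0.1] M [-0.026 -0.023 -0.02 ] w 0.393 j7 0.59
[0.4, 0.01, -0.21, -0.0, -0.98],[0.4, 0.03, -0.2, -0.0, -0.98],[0.4, 0.05, -0.2, -0.0, -0.98],[0.4, 0.06, -0.2, -0.0, -0.98],[0.4, 0.08, -0.19, -0.0, -0.98],[0.4, 0.1, -0.18, -0.0, -0.98],[0.4, 0.11, -0.17, -0.0, -0.98],[0.4, 0.13, -0.16, -0.0, -0.98],[0.4, 0.14, -0.15, -0.0, -0.98],[0.4, 0.15, -0.14, -0.0, -0.98],[0.4, 0.16, -0.13, -0.0, -0.98],[0.4, 0.17, -0.11, -0.0, -0.98],[0.4, 0.18, -0.1, -0.0, -0.98],[0.4, 0.19, -0.08, -0.0, -0.98],[0.4, 0.2, -0.06, -0.0, -0.98],[0.4, 0.2, -0.05, -0.0, -0.98],[0.4, 0.2, -0.03, -0.0, -0.98],[0.4, 0.21, -0.01, -0.0, -0.98],[0.4, 0.21, 0.0, -0.0, -0.98],[0.4, 0.2, 0.02, -0.0, -0.98],[0.4, 0.2, 0.04, -0.0, -0.98],[0.4, 0.2, 0.06, -0.0, -0.98],
 22 rows; yaw0 125.1 p [0.6279 0.0576 0.1634]
```

```bash
python3 -m jog '[[[0.4,0.01,-0.21,0,-0.98],[0.4,0.03,-0.2,0,-0.98],[0.4,0.05,-0.2,0,-0.98],[0.4,0.06,-0.2,0,-0.98],[0.4,0.08,-0.19,0,-0.98],[0.4,0.1,-0.18,0,-0.98],[0.4,0.11,-0.17,0,-0.98],[0.4,0.13,-0.16,0,-0.98],[0.4,0.14,-0.15,0,-0.98],[0.4,0.15,-0.14,0,-0.98]]]'
python3 -m jog '[[[0.4,0.16,-0.13,0,-0.98],[0.4,0.17,-0.11,0,-0.98],[0.4,0.18,-0.1,0,-0.98],[0.4,0.19,-0.08,0,-0.98],[0.4,0.2,-0.06,0,-0.98],[0.4,0.2,-0.05,0,-0.98],[0.4,0.2,-0.03,0,-0.98],[0.4,0.21,-0.01,0,-0.98],[0.4,0.21,0,0,-0.98],[0.4,0.2,0.02,0,-0.98]]]' >/dev/null
python3 -m jog '[[[0.4,0.2,0.04,0,-0.98],[0.4,0.2,0.06,0,-0.98]]]'
python3 -c "
from h import *
st(); plan('C',232.5,.107)"
```

```text
time: 6.02
position: [0.558, 0.0145, 0.1635]
tool_rot: [0.158, 3.137, 0.001]
ft_force: [-0.2, 0.9, 0.1]
grip_width: 0.402
time: 7.52
position: [0.4742, -0.038, 0.1635]
tool_rot: [-1.402, 2.811, 0.0]
ft_force: [0.3, -0.4, -0.0]
grip_width: 0.402
t 7.53 p [ 0.4742 -0.038   0.1635] yaw -127.0 F [ 0.3 -0.4 -0. ] M [0.108 0.08  0.012] w 0.402 j7 2.52
[0.4, -0.0, 0.01, 0.71, 0.05],[0.4, -0.0, 0.01, 0.71, 0.05],
 2 rows; yaw0 233.0 p [ 0.4742 -0.038   0.1635]
```

```bash
python3 -m jog '[[[0.4,0,0.01,0.7,0.05],[0.4,0,0.01,0.7,0.05],[0,0,0,0,0],[0,0,0,0,0],[0,0,0,0,0],[0,0,0,0.01,1],[0,0,0,0.01,1],[0,0,0,0.01,1],[0,0,0,0.01,1]]]'
python3 -c "from h import *;st()"
python3 -m jog '[[[0,0,0,0.01,1],[0,0,0,0.01,1],[0,0,0,0.01,1],[0,0,0,0.01,1],[0,0,0,0.01,1],[0,0,0,0.01,1],[0,0,0,0.01,1],[0,0,0,0.01,1]]]'
python3 -c "from h import *;st()"
python3 -m jog '[[[0.4,0,0,0,0],[0.4,0,0,0,0],[0.4,0,0,-0.7,0],[0.4,0,0,-0.8,0]]]' >/dev/null
python3 -c "
from h import *
st(); plan('B',110,.165)"
```

```text
time: 8.65
position: [0.4726, -0.0362, 0.107]
tool_rot: [0.871, -3.017, -0.005]
ft_force: [-6.1, 4.5, 6.5]
grip_width: 0.157
t 8.65 p [ 0.4726 -0.0362  0.107 ] yaw -147.8 F [-6.1  4.5  6.5] M [0.789 1.406 0.151] w 0.157 j7 2.17
time: 9.65
position: [0.4727, -0.0367, 0.1042]
tool_rot: [-0.214, -3.132, -0.003]
ft_force: [-8.1, 2.6, 8.4]
grip_width: 0.159
t 9.65 p [ 0.4727 -0.0367  0.1042] yaw 172.2 F [-8.1  2.6  8.4] M [0.477 1.549 0.156] w 0.159 j7 1.48
t 10.15 p [ 0.4736 -0.038   0.1633] yaw 172.3 F [ 0.1  0.7 -0.2] M [ 0.063 -0.006 -0.008] w 0.393 j7 1.45
[0.4, -0.24, -0.03, -0.0, 0.96],[0.4, -0.25, -0.0, -0.0, 0.96],[0.4, -0.24, 0.02, -0.0, 0.96],[0.4, -0.24, 0.04, -0.0, 0.96],[0.4, -0.24, 0.06, -0.0, 0.96],[0.4, -0.23, 0.08, -0.0, 0.96],[0.4, -0.23, 0.1, -0.0, 0.96],[0.4, -0.22, 0.11, -0.0, 0.96],[0.4, -0.21, 0.13, -0.0, 0.96],[0.4, -0.2, 0.15, -0.0, 0.96],[0.4, -0.18, 0.16, -0.0, 0.96],[0.4, -0.17, 0.18, -0.0, 0.96],[0.4, -0.15, 0.19, -0.0, 0.96],
 13 rows; yaw0 172.3 p [ 0.4736 -0.038   0.1633]
```

```bash
python3 -m jog '[[[0.4,-0.24,-0.03,0,0.96],[0.4,-0.25,0,0,0.96],[0.4,-0.24,0.02,0,0.96],[0.4,-0.24,0.04,0,0.96],[0.4,-0.24,0.06,0,0.96],[0.4,-0.23,0.08,0,0.96],[0.4,-0.23,0.1,0,0.96]]]' >/dev/null
python3 -m jog '[[[0.4,-0.22,0.11,0,0.96],[0.4,-0.21,0.13,0,0.96],[0.4,-0.2,0.15,0,0.96],[0.4,-0.18,0.16,0,0.96],[0.4,-0.17,0.18,0,0.96],[0.4,-0.15,0.19,0,0.96],[0.4,0,0,0.7,0],[0.4,0,0,0.7,0]]]' >/dev/null
python3 -c "from h import *;st()"
python3 -m jog '[[[0,0,0,0,0],[0,0,0,0,0],[0,0,0,0,0],[0,0,0,0.01,1],[0,0,0,0.01,1],[0,0,0,0.01,1],[0,0,0,0.01,1]]]' >/dev/null
python3 -c "from h import *;st()"
python3 -m jog '[[[0,0,0,0.01,1],[0,0,0,0.01,1],[0,0,0,0.01,1],[0,0,0,0.01,1],[0,0,0,0.01,1],[0,0,0,0.01,1],[0,0,0,0.01,1],[0,0,0,0.01,1]]]' >/dev/null
python3 -c "from h import *;st()"
python3 -m jog '[[[0.4,0,0,0,0],[0.4,0,0,0,0],[0.4,0,0,-0.7,0],[0.4,0,0,-0.8,0]]]' >/dev/null
python3 -c "
from h import *
st(); plan('D',137,.165)"
```

```text
t 12.03 p [ 0.5987 -0.0679  0.1065] yaw 109.9 F [-0.5 -0.2 -0.9] M [-0.08   0.031  0.005] w 0.4 j7 0.54
t 12.9 p [ 0.5962 -0.0687  0.1065] yaw 89.7 F [-7.8 -1.   5.7] M [-0.337  1.635  0.119] w 0.155 j7 0.21
t 13.9 p [ 0.5954 -0.0684  0.1036] yaw 49.7 F [-10.7  -0.4   9.5] M [-0.183  2.37   0.132] w 0.16 j7 -0.45
t 14.4 p [ 0.5981 -0.0674  0.1628] yaw 49.9 F [1.2 0.1 0.3] M [-0.079  0.105 -0.015] w 0.391 j7 -0.48
[0.4, 0.08, -0.24, -0.0, -0.97],[0.4, 0.1, -0.23, -0.0, -0.97],[0.4, 0.12, -0.22, -0.0, -0.97],[0.4, 0.14, -0.21, -0.0, -0.97],[0.4, 0.15, -0.2, -0.0, -0.97],[0.4, 0.17, -0.18, -0.0, -0.97],[0.4, 0.19, -0.17, -0.0, -0.97],[0.4, 0.2, -0.15, -0.0, -0.97],[0.4, 0.21, -0.13, -0.0, -0.97],[0.4, 0.22, -0.12, -0.0, -0.97],[0.4, 0.23, -0.1, -0.0, -0.97],[0.4, 0.24, -0.08, -0.0, -0.97],[0.4, 0.24, -0.06, -0.0, -0.97],[0.4, 0.25, -0.04, -0.0, -0.97],[0.4, 0.25, -0.02, -0.0, -0.97],[0.4, 0.25, 0.01, -0.0, -0.97],[0.4, 0.25, 0.03, -0.0, -0.97],[0.4, 0.25, 0.05, -0.0, -0.97],
 18 rows; yaw0 49.9 p [ 0.5981 -0.0674  0.1628]
```

```bash
python3 -m jog '[[[0.4,0.08,-0.25,0,-0.97],[0.4,0.1,-0.24,0,-0.97],[0.4,0.12,-0.23,0,-0.97],[0.4,0.14,-0.21,0,-0.97],[0.4,0.15,-0.2,0,-0.97],[0.4,0.17,-0.18,0,-0.97],[0.4,0.19,-0.17,0,-0.97],[0.4,0.2,-0.15,0,-0.97],[0.4,0.21,-0.13,0,-0.97],[0.4,0.22,-0.12,0,-0.97]]]' >/dev/null
python3 -m jog '[[[0.4,0.23,-0.1,0,-0.97],[0.4,0.24,-0.08,0,-0.97],[0.4,0.24,-0.06,0,-0.97],[0.4,0.25,-0.04,0,-0.97],[0.4,0.25,-0.02,0,-0.97],[0.4,0.25,0.01,0,-0.97],[0.4,0.25,0.03,0,-0.97],[0.4,0.26,0.05,0,-0.97],[0.4,0,0,0.7,0],[0.4,0,0,0.7,0]]]' >/dev/null
python3 -c "from h import *;st()"
python3 -m jog '[[[0,0,0,0,0],[0,0,0,0,0],[0,0,0,0,0],[0,0,0,0.01,1],[0,0,0,0.01,1],[0,0,0,0.01,1],[0,0,0,0.01,1]]]' >/dev/null
python3 -c "from h import *;st()"
python3 -m jog '[[[0,0,0,0.01,1],[0,0,0,0.01,1],[0,0,0,0.01,1],[0,0,0,0.01,1],[0,0,0,0.01,1],[0,0,0,0.01,1],[0,0,0,0.01,1],[0,0,0,0.01,1]]]' >/dev/null
python3 -c "from h import *;st()"
python3 -m jog '[[[0.4,0,0,0,0],[0.4,0,0,0,0],[0.4,0,0,-0.7,0],[0.4,0,0,-0.8,0]]]' >/dev/null
sed -i 's/^KN=.*/KN=dict(A=(.6275,.0555),B=(.5957,-.0686),C=(.4725,-.0366),D=(.5036,.0865))/' h.py
python3 - <<'E'
from h import *
st()
for n in("top","scene"):
    im,d=eyes.get_image(n); cv2.imwrite(f"pics/{n}1.png",im[:,:,::-1]); np.save(f"pics/{n}1.npy",d)
    im=im[:,:,::-1]; [print(n,*k) for k in knobs(im,d,n,.12)]
P=pts(np.load("pics/top1.npy"),"top");im=cv2.imread("pics/top1.png")
m=(P[...,2]>.075)&(P[...,2]<.1)&(im[...,2].astype(int)>im[...,0]+40)&(P[...,0]>.3)
q=P[m];c,*_=np.linalg.lstsq(np.c_[q[:,:2]-[.55,.009],np.ones(len(q))],q[:,2],rcond=None);print("tilt",np.degrees(c[:2]),c[2])
plan('A',125,.165)
E
```

```text
t 16.9 p [0.5038 0.0885 0.1064] yaw 137.2 F [ 0.6  0.2 -1.1] M [-0.043  0.028  0.016] w 0.399 j7 0.65
t 17.77 p [0.503  0.0873 0.106 ] yaw 117.0 F [-3.4 -2.8  5.9] M [-0.556  0.797  0.112] w 0.159 j7 0.3
t 18.77 p [0.5027 0.0872 0.1031] yaw 77.0 F [-4.6 -2.7  8.8] M [-0.692  1.225  0.144] w 0.159 j7 -0.39
t 19.27 p [0.5024 0.0879 0.1616] yaw 77.2 F [ 0.2  0.3 -0.3] M [-0.052  0.069 -0.022] w 0.392 j7 -0.42
top [311. 171.] 232 [635.6  47.2  56.1  21.3] [634.1  46.1] 131.5 122.4 [0.1269 0.1338 0.1356]
top [370. 190.] 325 [596.7 -68.7  78.   19.2] [596.5 -68.1] 44.2 50.1 [0.1242 0.1341 0.1358]
top [356. 255.] 337 [473.8 -38.5  76.8  21. ] [473.7 -37.3] 178.0 172.8 [0.1296 0.1341 0.1359]
scene [290. 147.] 201 [474.2 -36.1  78.6  19.1] [482.6 -36.8] 177.8 173.2 [0.1232 0.1334 0.1355]
scene [352. 148.] 352 [504.4  89.2  78.3  23.2] [508.   88.4] 82.0 77.4 [0.1212 0.1308 0.1346]
scene [351. 190.] 360 [628.5  58.2  80.4  20.3] [632.6  56.5] 129.7 124.0 [0.1221 0.1321 0.1346]
scene [283. 188.] 370 [599.6 -66.3  76.8  20.6] [601.4 -66.5] 42.9 50.2 [0.1212 0.1321 0.1349]
tilt [ 0.00249808 -0.17240283] 0.08454276396235626
[0.4, -0.01, 0.32, -0.0, -0.96],[0.4, -0.04, 0.31, -0.0, -0.96],[0.4, -0.07, 0.31, -0.0, -0.96],[0.4, -0.09, 0.3, -0.0, -0.96],[0.4, -0.12, 0.29, -0.0, -0.96],[0.4, -0.14, 0.28, -0.0, -0.96],[0.4, -0.16, 0.27, -0.0, -0.96],[0.4, -0.19, 0.26, -0.0, -0.96],[0.4, -0.21, 0.24, -0.0, -0.96],[0.4, -0.23, 0.22, -0.0, -0.96],
 10 rows; yaw0 77.2 p [0.5053 0.0886 0.1649]
```

```bash
sed -i 's/D=(.5036,.0865)/D=(.503,.087)/' h.py; python3 -m jog '[[[0.4,-0.01,0.32,0,-0.96],[0.4,-0.04,0.31,0,-0.96],[0.4,-0.07,0.31,0,-0.96],[0.4,-0.09,0.3,0,-0.96],[0.4,-0.12,0.29,0,-0.96],[0.4,-0.14,0.28,0,-0.96],[0.4,-0.16,0.27,0,-0.96],[0.4,-0.19,0.26,0,-0.96],[0.4,-0.21,0.24,0,-0.96],[0.4,-0.23,0.22,0,-0.96]]]' >/dev/null
python3 -m jog '[[[0.4,0,0,0.75,0],[0.4,0,0,0.75,0],[0,0,0,0,0],[0,0,0,0,0],[0,0,0,0,0]]]' 60 >/dev/null
python3 -c "from h import *;st()"
python3 -m jog '[[[0,0,0,0.01,1],[0,0,0,0.01,1],[0,0,0,0.01,1]]]' >/dev/null
python3 -c "from h import *;st()"
python3 -m jog '[[[0,0,0,0.01,1]]]' >/dev/null
python3 -c "from h import *;st()"
```

```text
t 21.25 p [0.6275 0.0561 0.1037] yaw 125.2 F [ 3.9  3.4 -2.6] M [ 0.268 -0.704 -0.158] w 0.156 j7 0.62
t 21.62 p [0.6273 0.056  0.1026] yaw 110.1 F [ 5.1  3.6 -0.1] M [ 0.611 -0.802  0.153] w 0.152 j7 0.37
t 21.75 p [0.6272 0.056  0.1023] yaw 105.1 F [4.  3.7 1.7] M [ 0.544 -0.762  0.185] w 0.154 j7 0.29
```

```bash
cat > chk.py <<'E'
import sys
from h import *
s=get_state(); m=s["torque"][2]; print(f"yaw {yaw():.1f} Mz {m:.3f} Fz {s['ft_force'][2]:.1f} z {s['position'][2]:.4f} w {s['grip_width']:.3f}"); sys.exit(m>float(sys.argv[1]))
E
R='>/dev/null'
python3 -m jog '[[[0,0,0,0.01,1],[0,0,0,0.01,1]]]' >/dev/null && python3 chk.py .3 && python3 -m jog '[[[0,0,0,0.01,1]]]' >/dev/null && python3 chk.py .3 && python3 -m jog '[[[0,0,0,0.01,1]]]' >/dev/null && python3 chk.py .3 && python3 -m jog '[[[0,0,0,0.01,1]]]' >/dev/null && python3 chk.py .3 && python3 -m jog '[[[0,0,0,0.01,1]]]' >/dev/null && python3 chk.py .3 && python3 -m jog '[[[0,0,0,0.01,1]]]' >/dev/null && python3 chk.py .3 && python3 -m jog '[[[0,0,0,0.01,1]]]' >/dev/null && python3 chk.py .3
```

```text
yaw 95.1 Mz 0.210 Fz 1.9 z 0.1016 w 0.158False
```

```bash
sed -i 's/sys.exit(\(.*\))$/sys.exit(int(\1))/' chk.py
python3 -m jog '[[[0,0,0,0.01,1]]]' >/dev/null && python3 chk.py .3 && python3 -m jog '[[[0,0,0,0.01,1]]]' >/dev/null && python3 chk.py .3 && python3 -m jog '[[[0,0,0,0.01,1]]]' >/dev/null && python3 chk.py .3 && python3 -m jog '[[[0,0,0,0.01,1]]]' >/dev/null && python3 chk.py .3 && python3 -m jog '[[[0,0,0,0.01,1]]]' >/dev/null && python3 chk.py .3 && python3 -m jog '[[[0,0,0,0.01,1]]]' >/dev/null && python3 chk.py .3
```

```text
yaw 90.1 Mz 0.254 Fz 3.2 z 0.1014 w 0.159
yaw 85.1 Mz 0.285 Fz 4.2 z 0.1011 w 0.160
yaw 80.2 Mz 0.244 Fz 6.0 z 0.1009 w 0.157
yaw 75.2 Mz 0.308 Fz 8.7 z 0.1007 w 0.154
```

```bash

python3 -m jog '[[[0,0,0,0.01,1]]]' >/dev/null && python3 chk.py .42 && python3 -m jog '[[[0,0,0,0.01,1]]]' >/dev/null && python3 chk.py .42 && python3 -m jog '[[[0,0,0,0.01,1]]]' >/dev/null && python3 chk.py .42 && python3 -m jog '[[[0,0,0,0.01,1]]]' >/dev/null && python3 chk.py .42
```

```text
yaw 70.2 Mz 0.367 Fz 8.1 z 0.1006 w 0.160
yaw 65.2 Mz 0.418 Fz 10.1 z 0.1004 w 0.159
yaw 60.2 Mz 0.505 Fz 11.5 z 0.1002 w 0.152
```

```bash
python3 -m jog '[[[0,0,0,0.01,1]]]' >/dev/null; python3 chk.py .6;  python3 -m jog '[[[0.4,0,0,0,0],[0.4,0,0,0,0],[0.4,0,0,-0.75,0],[0.4,0,0,-0.75,0]]]' >/dev/null
cat >> h.py <<'E'
def tilt(n):
    im,d=eyes.get_image("top"); im=im[:,:,::-1]; cv2.imwrite(f"pics/top{n}.png",im); P=pts(d,"top")
    m=(P[...,2]>.065)&(P[...,2]<.1)&(im[...,2].astype(int)>im[...,0].astype(int)+40)&(P[...,0]>.3)
    m=cv2.erode(m.astype(np.uint8),np.ones((5,5)))>0
    q=P[m];c,*_=np.linalg.lstsq(np.c_[q[:,:2]-[.55,.009],np.ones(len(q))],q[:,2],rcond=None)
    print("tilt",np.degrees(c[:2]).round(2),np.degrees(np.hypot(*c[:2])).round(2),c[2].round(4),len(q)); [print(k[0],k[1],k[2],k[5],k[6]) for k in knobs(im,d,"top",.11)]
E
python3 -c "
from h import *
tilt(2); st(); plan('C',172.3,.162)"
```

```text
yaw 55.2 Mz 0.550 Fz 14.1 z 0.1001 w 0.156
tilt [-0.27 -0.24] 0.37 0.0826 4344
[370. 190.] 353 [597.1 -68.2  77.8  19.2] 50.2 [0.1158 0.134  0.1358]
[356. 255.] 354 [473.8 -38.4  77.   21.6] 172.5 [0.1199 0.1339 0.1359]
t 23.55 p [0.6265 0.0535 0.1609] yaw 55.2 F [ 2.1 -0.2  2.3] M [-0.035 -0.118 -0.005] w 0.396 j7 -0.55
[0.4, -0.17, -0.08, -0.0, -0.98],[0.4, -0.16, -0.09, -0.0, -0.98],[0.4, -0.15, -0.11, -0.0, -0.98],[0.4, -0.14, -0.12, -0.0, -0.98],[0.4, -0.13, -0.13, -0.0, -0.98],[0.4, -0.12, -0.14, -0.0, -0.98],[0.4, -0.11, -0.15, -0.0, -0.98],[0.4, -0.1, -0.16, -0.0, -0.98],[0.4, -0.08, -0.17, -0.0, -0.98],[0.4, -0.07, -0.17, -0.0, -0.98],[0.4, -0.05, -0.18, -0.0, -0.98],[0.4, -0.04, -0.18, -0.0, -0.98],[0.4, -0.02, -0.18, -0.0, -0.98],[0.4, -0.01, -0.19, -0.0, -0.98],[0.4, 0.01, -0.19, -0.0, -0.98],[0.4, 0.03, -0.18, -0.0, -0.98],[0.4, 0.04, -0.18, -0.0, -0.98],[0.4, 0.06, -0.18, -0.0, -0.98],[0.4, 0.07, -0.17, -0.0, -0.98],[0.4, 0.09, -0.16, -0.0, -0.98],[0.4, 0.1, -0.16, -0.0, -0.98],[0.4, 0.11, -0.15, -0.0, -0.98],[0.4, 0.12, -0.14, -0.0, -0.98],[0.4, 0.14, -0.13, -0.0, -0.98],
 24 rows; yaw0 55.2 p [0.6265 0.0535 0.1609]
```

```bash
python3 -m jog '[[[0.4,-0.17,-0.08,0,-0.98],[0.4,-0.16,-0.09,0,-0.98],[0.4,-0.15,-0.11,0,-0.98],[0.4,-0.14,-0.12,0,-0.98],[0.4,-0.13,-0.13,0,-0.98],[0.4,-0.12,-0.14,0,-0.98],[0.4,-0.11,-0.15,0,-0.98],[0.4,-0.1,-0.16,0,-0.98]]]' >/dev/null
python3 -m jog '[[[0.4,-0.08,-0.17,0,-0.98],[0.4,-0.07,-0.17,0,-0.98],[0.4,-0.05,-0.18,0,-0.98],[0.4,-0.04,-0.18,0,-0.98],[0.4,-0.02,-0.18,0,-0.98],[0.4,-0.01,-0.19,0,-0.98],[0.4,0.01,-0.19,0,-0.98],[0.4,0.03,-0.18,0,-0.98]]]' >/dev/null
python3 -m jog '[[[0.4,0.04,-0.18,0,-0.98],[0.4,0.06,-0.18,0,-0.98],[0.4,0.07,-0.17,0,-0.98],[0.4,0.09,-0.16,0,-0.98],[0.4,0.1,-0.16,0,-0.98],[0.4,0.11,-0.15,0,-0.98],[0.4,0.12,-0.14,0,-0.98],[0.4,0.14,-0.13,0,-0.98]]]' >/dev/null
python3 -c "
from h import *
st(); plan('C',172.3,.102)"
```

```text
t 26.55 p [ 0.4702 -0.0373  0.1555] yaw 172.9 F [-0.  -0.3 -0.4] M [ 0.071  0.015 -0.011] w 0.396 j7 1.46
[0.4, -0.03, 0.01, 0.67, 0.06],[0.4, -0.03, 0.01, 0.67, 0.06],
 2 rows; yaw0 172.9 p [ 0.4702 -0.0373  0.1555]
```

```bash
python3 -m jog '[[[0.4,-0.03,0.01,0.66,0.06],[0.4,-0.03,0.01,0.66,0.06],[0,0,0,0,0],[0,0,0,0,0],[0,0,0,0,0],[0,0,0,0.01,1],[0,0,0,0.01,1],[0,0,0,0.01,1],[0,0,0,0.01,1]]]' 60 >/dev/null; python3 chk.py .36 && python3 -m jog '[[[0,0,0,0.01,1],[0,0,0,0.01,1]]]' >/dev/null && python3 chk.py .36 && python3 -m jog '[[[0,0,0,0.01,1]]]' >/dev/null && python3 chk.py .36 && python3 -m jog '[[[0,0,0,0.01,1]]]' >/dev/null && python3 chk.py .36 && python3 -m jog '[[[0,0,0,0.01,1]]]' >/dev/null && python3 chk.py .36 && python3 -m jog '[[[0,0,0,0.01,1]]]' >/dev/null && python3 chk.py .36 && python3 -m jog '[[[0,0,0,0.01,1]]]' >/dev/null && python3 chk.py .36 && python3 -m jog '[[[0,0,0,0.01,1]]]' >/dev/null && python3 chk.py .36 && python3 -m jog '[[[0,0,0,0.01,1]]]' >/dev/null && python3 chk.py .36 && python3 -m jog '[[[0,0,0,0.01,1]]]' >/dev/null && python3 chk.py .36; python3 -c "from h import *;st()"
```

```text
yaw 152.0 Mz 0.116 Fz 6.2 z 0.1025 w 0.155
yaw 142.0 Mz 0.127 Fz 7.6 z 0.1018 w 0.154
yaw 137.0 Mz 0.215 Fz 9.0 z 0.1015 w 0.157
yaw 132.0 Mz 0.149 Fz 10.2 z 0.1013 w 0.156
yaw 127.0 Mz 0.203 Fz 12.6 z 0.1010 w 0.156
yaw 122.0 Mz 0.261 Fz 15.2 z 0.1008 w 0.162
yaw 117.0 Mz 0.281 Fz 16.5 z 0.1006 w 0.157
yaw 112.0 Mz 0.375 Fz 20.0 z 0.1004 w 0.156
t 28.68 p [ 0.4728 -0.0385  0.1004] yaw 112.0 F [-10.8  -5.8  20. ] M [-1.149  2.222  0.375] w 0.156 j7 0.44
```

```bash
python3 -m jog '[[[0,0,0,0,1],[0,0,0,0,1]]]' >/dev/null && python3 chk.py .56 && python3 -m jog '[[[0,0,0,0,1]]]' >/dev/null && python3 chk.py .56 && python3 -m jog '[[[0,0,0,0,1]]]' >/dev/null && python3 chk.py .56;  python3 -m jog '[[[0.4,0,0,0,0],[0.4,0,0,0,0],[0.4,0,0,-0.75,0],[0.4,0,0,-0.75,0]]]' >/dev/null
python3 -c "
from h import *
tilt(3); st(); plan('B',49.9,.158)"
```

```text
yaw 102.0 Mz 0.439 Fz 16.2 z 0.1002 w 0.159
yaw 97.0 Mz 0.551 Fz 16.1 z 0.1000 w 0.156
yaw 92.1 Mz 0.636 Fz 15.9 z 0.0999 w 0.158
tilt [ 0.06 -0.06] 0.09 0.0819 2264
[307. 175.] 330 [628.   55.3  79.3  19.4] 61.0 [0.1167 0.13   0.1316]
[365. 186.] 227 [604.7 -61.   55.8  19.7] 53.9 [0.1177 0.134  0.1359]
[291. 239.] 333 [504.5  86.1  79.1  19.9] 77.7 [0.1307 0.1338 0.1355]
t 29.73 p [ 0.4759 -0.0358  0.1629] yaw 92.2 F [ 2.3 -0.1  2.2] M [-0.039 -0.175 -0.008] w 0.395 j7 0.05
[0.4, -0.1, 0.33, 0.01, 0.94],[0.4, -0.08, 0.34, 0.01, 0.94],[0.4, -0.05, 0.34, 0.01, 0.94],[0.4, -0.02, 0.34, 0.01, 0.94],[0.4, 0.01, 0.34, 0.01, 0.94],[0.4, 0.04, 0.34, 0.01, 0.94],[0.4, 0.06, 0.34, 0.01, 0.94],[0.4, 0.09, 0.33, 0.01, 0.94],[0.4, 0.12, 0.32, 0.01, 0.94],
 9 rows; yaw0 92.2 p [ 0.4759 -0.0358  0.1629]
```

```bash
python3 -m jog '[[[0.4,-0.1,0.33,0,0.94],[0.4,-0.08,0.34,0,0.94],[0.4,-0.05,0.34,0,0.94],[0.4,-0.02,0.34,0,0.94],[0.4,0.01,0.34,0,0.94],[0.4,0.04,0.34,0,0.94],[0.4,0.06,0.34,0,0.94],[0.4,0.09,0.33,0,0.94],[0.4,0.12,0.32,0,0.94],[0.4,0,0,0.6,0]]]' >/dev/null
python3 -c "
from h import *
st(); plan('B',49.9,.103)"
```

```text
t 30.98 p [ 0.5952 -0.0687  0.1354] yaw 49.9 F [-0.7  0.8 -0.5] M [-0.092  0.117 -0.007] w 0.396 j7 -0.46
[0.4, 0.01, 0.01, 0.81, -0.01],
 1 rows; yaw0 49.9 p [ 0.5952 -0.0687  0.1354]
```

```bash
python3 -m jog '[[[0.4,0.01,0.01,0.8,0],[0,0,0,0,0],[0,0,0,0,0],[0,0,0,0,0],[0,0,0,0.01,1],[0,0,0,0.01,1],[0,0,0,0.01,1],[0,0,0,0.01,1]]]' >/dev/null; python3 chk.py .36 && python3 -m jog '[[[0,0,0,0.01,1],[0,0,0,0.01,1]]]' >/dev/null && python3 chk.py .36 && python3 -m jog '[[[0,0,0,0.01,1]]]' >/dev/null && python3 chk.py .36 && python3 -m jog '[[[0,0,0,0.01,1]]]' >/dev/null && python3 chk.py .36 && python3 -m jog '[[[0,0,0,0.01,1]]]' >/dev/null && python3 chk.py .36 && python3 -m jog '[[[0,0,0,0.01,1]]]' >/dev/null && python3 chk.py .36 && python3 -m jog '[[[0,0,0,0,1]]]' >/dev/null && python3 chk.py .36 && python3 -m jog '[[[0,0,0,0.01,1]]]' >/dev/null && python3 chk.py .36 && python3 -m jog '[[[0,0,0,0.01,1]]]' >/dev/null && python3 chk.py .36 && python3 -m jog '[[[0,0,0,0,1]]]' >/dev/null && python3 chk.py .36; python3 -c "from h import *;st()"
```

```text
yaw 29.7 Mz 0.131 Fz 5.6 z 0.1025 w 0.150
yaw 19.8 Mz 0.094 Fz 7.0 z 0.1018 w 0.156
yaw 14.8 Mz 0.156 Fz 6.9 z 0.1014 w 0.153
yaw 9.8 Mz 0.163 Fz 8.1 z 0.1011 w 0.156
yaw 4.8 Mz 0.197 Fz 10.0 z 0.1008 w 0.155
yaw -0.2 Mz 0.190 Fz 11.2 z 0.1006 w 0.158
yaw -5.2 Mz 0.331 Fz 8.8 z 0.1005 w 0.160
yaw -10.2 Mz 0.317 Fz 12.2 z 0.1003 w 0.152
yaw -15.1 Mz 0.363 Fz 14.2 z 0.1001 w 0.154
t 33.1 p [ 0.5941 -0.067   0.1001] yaw -15.1 F [-4.6  3.5 14.2] M [0.547 1.261 0.363] w 0.154 j7 -1.49
```

```bash
python3 -m jog '[[[0,0,0,0,1],[0,0,0,0,1]]]' >/dev/null && python3 chk.py .56 && python3 -m jog '[[[0,0,0,0,1]]]' >/dev/null && python3 chk.py .56 && python3 -m jog '[[[0,0,0,0,1]]]' >/dev/null && python3 chk.py .56 && python3 -m jog '[[[0,0,0,0,1]]]' >/dev/null && python3 chk.py .56;  python3 -m jog '[[[0.4,0,0,0,0],[0.4,0,0,0,0],[0.4,0,0,-0.75,0],[0.4,0,0,-0.75,0]]]' >/dev/null
python3 -c "
from h import *
tilt(4); st(); plan('D',77,.162)"
```

```text
yaw -25.1 Mz 0.506 Fz 10.6 z 0.0999 w 0.156
yaw -30.1 Mz 0.511 Fz 10.2 z 0.0998 w 0.161
yaw -35.1 Mz 0.628 Fz 9.5 z 0.0997 w 0.160
tilt [0.05 0.17] 0.18 0.0819 2763
[307. 175.] 343 [628.5  55.1  79.4  20.5] 61.0 [0.1172 0.1296 0.1317]
[291. 239.] 332 [504.5  86.   79.1  19.9] 77.4 [0.1307 0.1338 0.1355]
t 34.15 p [ 0.5952 -0.0694  0.162 ] yaw -35.1 F [ 2.9 -1.1  1.9] M [-0.13   0.031 -0.021] w 0.394 j7 -1.85
[0.4, -0.18, -0.08, -0.0, -0.98],[0.4, -0.17, -0.1, -0.0, -0.98],[0.4, -0.16, -0.11, -0.0, -0.98],[0.4, -0.15, -0.12, -0.0, -0.98],[0.4, -0.14, -0.14, -0.0, -0.98],[0.4, -0.13, -0.15, -0.0, -0.98],[0.4, -0.12, -0.16, -0.0, -0.98],[0.4, -0.1, -0.17, -0.0, -0.98],[0.4, -0.09, -0.18, -0.0, -0.98],[0.4, -0.07, -0.18, -0.0, -0.98],[0.4, -0.06, -0.19, -0.0, -0.98],[0.4, -0.04, -0.19, -0.0, -0.98],[0.4, -0.02, -0.2, -0.0, -0.98],[0.4, -0.01, -0.2, -0.0, -0.98],[0.4, 0.01, -0.2, -0.0, -0.98],[0.4, 0.03, -0.2, -0.0, -0.98],[0.4, 0.04, -0.19, -0.0, -0.98],[0.4, 0.06, -0.19, -0.0, -0.98],[0.4, 0.07, -0.18, -0.0, -0.98],[0.4, 0.09, -0.18, -0.0, -0.98],[0.4, 0.1, -0.17, -0.0, -0.98],[0.4, 0.12, -0.16, -0.0, -0.98],[0.4, 0.13, -0.15, -0.0, -0.98],
 23 rows; yaw0 -35.1 p [ 0.5952 -0.0694  0.162 ]
```

```bash
python3 -m jog '[[[0.4,-0.18,-0.08,0,-0.98],[0.4,-0.17,-0.1,0,-0.98],[0.4,-0.16,-0.11,0,-0.98],[0.4,-0.15,-0.12,0,-0.98],[0.4,-0.14,-0.14,0,-0.98],[0.4,-0.13,-0.15,0,-0.98],[0.4,-0.12,-0.16,0,-0.98],[0.4,-0.1,-0.17,0,-0.98]]]' >/dev/null
python3 -m jog '[[[0.4,-0.09,-0.18,0,-0.98],[0.4,-0.07,-0.18,0,-0.98],[0.4,-0.06,-0.19,0,-0.98],[0.4,-0.04,-0.19,0,-0.98],[0.4,-0.02,-0.2,0,-0.98],[0.4,-0.01,-0.2,0,-0.98],[0.4,0.01,-0.2,0,-0.98],[0.4,0.03,-0.2,0,-0.98]]]' >/dev/null
python3 -m jog '[[[0.4,0.04,-0.19,0,-0.98],[0.4,0.06,-0.19,0,-0.98],[0.4,0.07,-0.18,0,-0.98],[0.4,0.09,-0.18,0,-0.98],[0.4,0.1,-0.17,0,-0.98],[0.4,0.12,-0.16,0,-0.98],[0.4,0.13,-0.15,0,-0.98],[0.4,0,0,0.6,0]]]' >/dev/null
python3 -c "
from h import *
st(); plan('D',77,.103)"
```

```text
t 37.15 p [0.5014 0.0889 0.1344] yaw 77.7 F [-0.3  0.3 -0.6] M [-0.149 -0.01   0.05 ] w 0.397 j7 -0.38
[0.4, -0.04, 0.05, 0.79, 0.14],
 1 rows; yaw0 77.7 p [0.5014 0.0889 0.1344]
```

```bash
python3 -m jog '[[[0.4,-0.04,0.05,0.79,0.14],[0,0,0,0,0],[0,0,0,0,0],[0,0,0,0,0],[0,0,0,0.01,1],[0,0,0,0.01,1],[0,0,0,0.01,1],[0,0,0,0.01,1]]]' >/dev/null; python3 chk.py .36 && python3 -m jog '[[[0,0,0,0.01,1],[0,0,0,0.01,1]]]' >/dev/null && python3 chk.py .36 && python3 -m jog '[[[0,0,0,0.01,1]]]' >/dev/null && python3 chk.py .36 && python3 -m jog '[[[0,0,0,0.01,1]]]' >/dev/null && python3 chk.py .36 && python3 -m jog '[[[0,0,0,0.01,1]]]' >/dev/null && python3 chk.py .36 && python3 -m jog '[[[0,0,0,0.01,1]]]' >/dev/null && python3 chk.py .36 && python3 -m jog '[[[0,0,0,0,1]]]' >/dev/null && python3 chk.py .36 && python3 -m jog '[[[0,0,0,0,1]]]' >/dev/null && python3 chk.py .36 && python3 -m jog '[[[0,0,0,0.01,1]]]' >/dev/null && python3 chk.py .36 && python3 -m jog '[[[0,0,0,0,1]]]' >/dev/null && python3 chk.py .36; python3 -c "from h import *;st()"
```

```text
yaw 56.8 Mz 0.171 Fz 6.4 z 0.1016 w 0.158
yaw 46.8 Mz 0.112 Fz 7.4 z 0.1008 w 0.157
yaw 41.8 Mz 0.169 Fz 9.6 z 0.1005 w 0.153
yaw 36.8 Mz 0.210 Fz 12.7 z 0.1002 w 0.153
yaw 31.8 Mz 0.175 Fz 12.8 z 0.1000 w 0.158
yaw 26.8 Mz 0.259 Fz 16.2 z 0.0998 w 0.158
yaw 21.8 Mz 0.256 Fz 11.4 z 0.0997 w 0.153
yaw 16.8 Mz 0.403 Fz 11.9 z 0.0995 w 0.160
t 39.15 p [0.5013 0.0871 0.0995] yaw 16.8 F [-7.   1.  11.9] M [0.051 1.595 0.403] w 0.16 j7 -1.39
```

```bash
python3 -m jog '[[[0,0,0,0,1],[0,0,0,0,1]]]' >/dev/null && python3 chk.py .56 && python3 -m jog '[[[0,0,0,0,1]]]' >/dev/null && python3 chk.py .56 && python3 -m jog '[[[0,0,0,0,1]]]' >/dev/null && python3 chk.py .56 && python3 -m jog '[[[0,0,0,0,1]]]' >/dev/null && python3 chk.py .56;  python3 -m jog '[[[0.4,0,0,0,0],[0.4,0,0,0,0],[0.4,0,0,-0.75,0],[0.4,0,0,-0.75,0]]]' >/dev/null
python3 -c "
from h import *
tilt(5); st(); plan('A',58,.162)
im,d=eyes.get_image('scene'); im=im[:,:,::-1]; cv2.imwrite('pics/s5.png',cv2.resize(im[80:280,180:460],None,fx=2.5,fy=2.5)); [print(k[0],k[1],k[2],k[5],k[6]) for k in knobs(im,d,'scene',.115)]"
```

```text
yaw 6.9 Mz 0.491 Fz 9.6 z 0.0993 w 0.157
yaw 1.9 Mz 0.550 Fz 9.2 z 0.0992 w 0.155
yaw -3.1 Mz 0.632 Fz 8.4 z 0.0991 w 0.159
tilt [0.07 0.01] 0.07 0.0817 5075
[307. 175.] 332 [627.8  55.4  79.   19.6] 61.1 [0.1167 0.1299 0.1315]
[370. 191.] 314 [596.9 -67.9  76.9  20.3] 154.8 [0.1235 0.1301 0.1316]
[360. 253.] 262 [475.2 -46.   60.4  19.8] 102.3 [0.1272 0.13   0.1317]
t 40.2 p [0.5044 0.086  0.1623] yaw -3.2 F [ 2.6 -0.1  2. ] M [-0.007 -0.047 -0.052] w 0.395 j7 -1.79
[0.4, 0.24, 0.05, 0.0, -0.94],[0.4, 0.24, 0.07, 0.0, -0.94],[0.4, 0.23, 0.08, 0.0, -0.94],[0.4, 0.22, 0.1, 0.0, -0.94],[0.4, 0.21, 0.12, 0.0, -0.94],[0.4, 0.2, 0.14, 0.0, -0.94],[0.4, 0.19, 0.15, 0.0, -0.94],[0.4, 0.18, 0.17, 0.0, -0.94],[0.4, 0.16, 0.18, 0.0, -0.94],[0.4, 0.15, 0.2, 0.0, -0.94],[0.4, 0.13, 0.21, 0.0, -0.94],[0.4, 0.11, 0.22, 0.0, -0.94],[0.4, 0.09, 0.22, 0.0, -0.94],
 13 rows; yaw0 -3.2 p [0.5044 0.086  0.1623]
[352. 150.] 243 [505.7  88.2  79.4  19.5] 7.4 [0.1171 0.1285 0.1309]
[290. 148.] 339 [474.7 -36.2  77.4  20.4] 101.1 [0.1158 0.1264 0.131 ]
[283. 190.] 311 [598.4 -65.7  79.2  19.9] 154.3 [0.117  0.1289 0.1309]
[351. 191.] 428 [628.5  58.   77.3  21. ] 60.4 [0.1166 0.1278 0.1307]
```

View pics/s5.png

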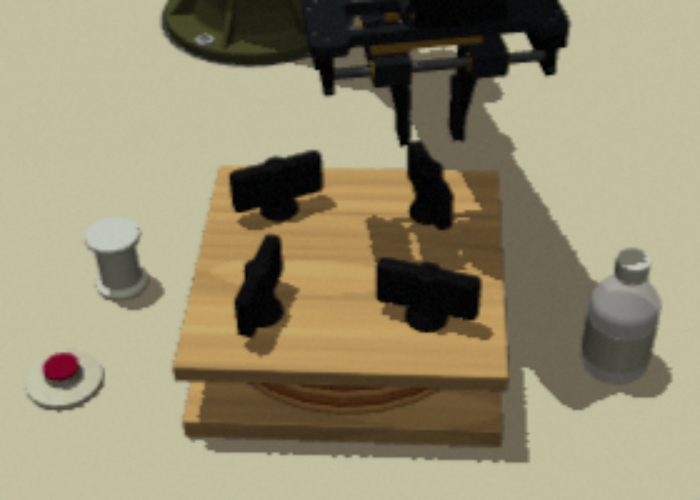

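```bash
python3 -m jog '[[[0.4,0.24,0.05,0,-0.96],[0.4,0.24,0.07,0,-0.96],[0.4,0.23,0.08,0,-0.96],[0.4,0.22,0.1,0,-0.96],[0.4,0.21,0.12,0,-0.96],[0.4,0.2,0.14,0,-0.96],[0.4,0.19,0.15,0,-0.96],[0.4,0.18,0.17,0,-0.96],[0.4,0.16,0.18,0,-0.96],[0.4,0.15,0.2,0,-0.96]]]' >/dev/null
python3 -m jog '[[[0.4,0.13,0.21,0,-0.96],[0.4,0.11,0.22,0,-0.96],[0.4,0.09,0.22,0,-0.96],[0.4,0,0,0.7,0]]]' >/dev/null
python3 -c "
from h import *
st(); plan('A',60,.100)"
```

```text
t 42.0 p [0.6275 0.0558 0.1304] yaw 59.3 F [-1.3  0.4 -0.1] M [-0.075  0.12  -0.004] w 0.399 j7 -0.47
[0.4, -0.01, 0.0, 0.76, -0.14],
 1 rows; yaw0 59.3 p [0.6275 0.0558 0.1304]
```

```bash
python3 -m jog '[[[0.4,0,0,0.75,-0.2],[0,0,0,0,0],[0,0,0,0,0],[0,0,0,0,0]]]' 60 >/dev/null; python3 chk.py .6 && python3 -m jog '[[[0,0,0,0,1]]]' >/dev/null && python3 chk.py .6 && python3 -m jog '[[[0,0,0,0,1]]]' >/dev/null && python3 chk.py .6 && python3 -m jog '[[[0,0,0,0,1]]]' >/dev/null && python3 chk.py .6 && python3 -m jog '[[[0,0,0,0,0.6]]]' >/dev/null && python3 chk.py .6 && python3 -m jog '[[[0,0,0,0,0.6]]]' >/dev/null && python3 chk.py .6 && python3 -m jog '[[[0,0,0,0,0.6]]]' >/dev/null && python3 chk.py .6; python3 -c "from h import *;st()"
```

```text
yaw 60.3 Mz 0.236 Fz 1.1 z 0.1009 w 0.157
yaw 55.2 Mz 0.537 Fz -1.2 z 0.1009 w 0.154
yaw 50.2 Mz 0.562 Fz -0.7 z 0.1007 w 0.156
yaw 45.2 Mz 0.608 Fz -2.0 z 0.1007 w 0.157
t 42.88 p [0.6264 0.0562 0.1007] yaw 45.2 F [ 1.3 -1.6 -2. ] M [-0.214 -0.161  0.608] w 0.157 j7 -0.68
```

```bash
python3 -m jog '[[[0,0,0,0,1]]]' >/dev/null; python3 chk.py .6;  python3 -m jog '[[[0.4,0,0,0,0],[0.4,0,0,0,0],[0.4,0,0,-0.7,0],[0.4,0,0,-0.75,0]]]' >/dev/null
python3 -c "
from h import *
st(); plan('C',100,.157)"
```

```text
yaw 40.2 Mz 0.708 Fz -1.5 z 0.1005 w 0.158
t 43.5 p [0.6248 0.0563 0.1578] yaw 40.3 F [ 0.7 -0.1  1. ] M [-0.073  0.131  0.037] w 0.391 j7 -0.79
[0.4, -0.37, -0.06, 0.0, -0.99],[0.4, -0.36, -0.09, 0.0, -0.99],[0.4, -0.35, -0.12, 0.0, -0.99],[0.4, -0.34, -0.15, 0.0, -0.99],[0.4, -0.33, -0.18, 0.0, -0.99],[0.4, -0.31, -0.21, 0.0, -0.99],[0.4, -0.29, -0.23, 0.0, -0.99],[0.4, -0.27, -0.26, 0.0, -0.99],[0.4, -0.25, -0.28, 0.0, -0.99],[0.4, -0.22, -0.3, 0.0, -0.99],[0.4, -0.19, -0.32, 0.0, -0.99],[0.4, -0.16, -0.33, 0.0, -0.99],
 12 rows; yaw0 40.3 p [0.6248 0.0563 0.1578]
```

```bash
python3 -m jog '[[[0.4,-0.37,-0.06,0,-0.99],[0.4,-0.36,-0.09,0,-0.99],[0.4,-0.35,-0.12,0,-0.99],[0.4,-0.34,-0.15,0,-0.99],[0.4,-0.33,-0.18,0,-0.99],[0.4,-0.31,-0.21,0,-0.99],[0.4,-0.29,-0.23,0,-0.99],[0.4,-0.27,-0.26,0,-0.99],[0.4,-0.25,-0.28,0,-0.99],[0.4,-0.22,-0.3,0,-0.99]]]' >/dev/null
python3 -m jog '[[[0.4,-0.19,-0.32,0,-0.99],[0.4,-0.16,-0.33,0,-0.99],[0.4,0,0,0.6,0]]]' >/dev/null
python3 -c "
from h import *
st(); plan('C',100,.100)"
```

```text
t 45.12 p [ 0.4731 -0.0366  0.1348] yaw 99.7 F [-0.4 -0.2 -0. ] M [-0.037  0.042 -0.014] w 0.402 j7 0.19
[0.4, 0.0, -0.02, 0.87, -0.06],
 1 rows; yaw0 99.7 p [ 0.4731 -0.0366  0.1348]
```

```bash
python3 -m jog '[[[0.4,0,-0.02,0.85,-0.06],[0,0,0,0,0],[0,0,0,0,0],[0,0,0,0,0]]]' 60 >/dev/null; python3 chk.py .63 && python3 -m jog '[[[0,0,0,0,1]]]' >/dev/null && python3 chk.py .63 && python3 -m jog '[[[0,0,0,0,1]]]' >/dev/null && python3 chk.py .63 && python3 -m jog '[[[0,0,0,0,1]]]' >/dev/null && python3 chk.py .63 && python3 -m jog '[[[0,0,0,0,0.8]]]' >/dev/null && python3 chk.py .63 && python3 -m jog '[[[0,0,0,0,0.8]]]' >/dev/null && python3 chk.py .63 && python3 -m jog '[[[0,0,0,0,0.6]]]' >/dev/null && python3 chk.py .63; python3 -m jog '[[[0.4,0,0,0,0],[0.4,0,0,0,0],[0.4,0,0,-0.7,0],[0.4,0,0,-0.75,0]]]' >/dev/null
python3 -c "
from h import *
st(); plan('B',153.5,.157)"
```

```text
yaw 100.0 Mz 0.320 Fz 2.6 z 0.1007 w 0.155
yaw 95.0 Mz 0.484 Fz 1.9 z 0.1006 w 0.156
yaw 89.9 Mz 0.644 Fz 1.4 z 0.1005 w 0.157
t 46.38 p [ 0.4713 -0.0363  0.1579] yaw 90.0 F [1.  0.7 0.6] M [-0.12   0.043 -0.023] w 0.392 j7 0.0
[0.4, -0.06, 0.24, 0.0, -0.98],[0.4, -0.08, 0.23, 0.0, -0.98],[0.4, -0.1, 0.23, 0.0, -0.98],[0.4, -0.12, 0.22, 0.0, -0.98],[0.4, -0.14, 0.2, 0.0, -0.98],[0.4, -0.16, 0.19, 0.0, -0.98],[0.4, -0.17, 0.18, 0.0, -0.98],[0.4, -0.19, 0.16, 0.0, -0.98],[0.4, -0.2, 0.15, 0.0, -0.98],[0.4, -0.21, 0.13, 0.0, -0.98],[0.4, -0.22, 0.11, 0.0, -0.98],[0.4, -0.23, 0.09, 0.0, -0.98],[0.4, -0.24, 0.07, 0.0, -0.98],
 13 rows; yaw0 90.0 p [ 0.4713 -0.0363  0.1579]
```

```bash
python3 -m jog '[[[0.4,-0.06,0.24,0,-0.98],[0.4,-0.08,0.23,0,-0.98],[0.4,-0.1,0.23,0,-0.98],[0.4,-0.12,0.22,0,-0.98],[0.4,-0.14,0.2,0,-0.98],[0.4,-0.16,0.19,0,-0.98],[0.4,-0.17,0.18,0,-0.98],[0.4,-0.19,0.16,0,-0.98],[0.4,-0.2,0.15,0,-0.98],[0.4,-0.21,0.13,0,-0.98]]]' >/dev/null
python3 -m jog '[[[0.4,-0.22,0.11,0,-0.98],[0.4,-0.23,0.09,0,-0.98],[0.4,-0.24,0.07,0,-0.98],[0.4,0,0,0.6,0]]]' >/dev/null
python3 -c "
from h import *
st(); plan('B',153.5,.100)"
```

```text
t 48.12 p [ 0.5986 -0.0689  0.1348] yaw 153.8 F [-0.3 -0.1 -0.8] M [ 0.006 -0.028 -0.041] w 0.397 j7 1.36
[0.4, 0.07, -0.03, 0.87, 0.06],
 1 rows; yaw0 153.8 p [ 0.5986 -0.0689  0.1348]
```

```bash
python3 -m jog '[[[0.4,0.07,-0.03,0.85,0.06],[0,0,0,0,0],[0,0,0,0,0],[0,0,0,0,0]]]' 60 >/dev/null; python3 chk.py .63 && python3 -m jog '[[[0,0,0,0,1]]]' >/dev/null && python3 chk.py .63 && python3 -m jog '[[[0,0,0,0,1]]]' >/dev/null && python3 chk.py .63 && python3 -m jog '[[[0,0,0,0,1]]]' >/dev/null && python3 chk.py .63 && python3 -m jog '[[[0,0,0,0,0.8]]]' >/dev/null && python3 chk.py .63 && python3 -m jog '[[[0,0,0,0,0.8]]]' >/dev/null && python3 chk.py .63 && python3 -m jog '[[[0,0,0,0,0.6]]]' >/dev/null && python3 chk.py .63; python3 -m jog '[[[0.4,0,0,0,0],[0.4,0,0,0,0],[0.4,0,0,-0.7,0],[0.4,0,0,-0.75,0]]]' >/dev/null
python3 -c "
from h import *
st(); plan('D',186,.157)"
```

```text
yaw 153.5 Mz 0.272 Fz 2.3 z 0.1011 w 0.158
yaw 148.4 Mz 0.581 Fz -0.8 z 0.1011 w 0.156
yaw 143.4 Mz 0.615 Fz -1.6 z 0.1009 w 0.159
yaw 138.4 Mz 0.731 Fz -2.0 z 0.1008 w 0.155
t 49.5 p [ 0.5923 -0.0696  0.1578] yaw 138.4 F [-0.3  0.2 -0.2] M [-0.081  0.001  0.023] w 0.393 j7 1.09
[0.4, 0.43, 0.14, 0.0, -0.95],[0.4, 0.41, 0.18, 0.0, -0.95],[0.4, 0.4, 0.21, 0.0, -0.95],[0.4, 0.38, 0.25, 0.0, -0.95],[0.4, 0.36, 0.28, 0.0, -0.95],[0.4, 0.33, 0.3, 0.0, -0.95],[0.4, 0.31, 0.33, 0.0, -0.95],[0.4, 0.28, 0.36, 0.0, -0.95],[0.4, 0.25, 0.38, 0.0, -0.95],[0.4, 0.21, 0.4, 0.0, -0.95],
 10 rows; yaw0 138.4 p [ 0.5923 -0.0696  0.1578]
```

```bash
python3 -m jog '[[[0.4,0.43,0.14,0,-0.95],[0.4,0.41,0.18,0,-0.95],[0.4,0.4,0.21,0,-0.95],[0.4,0.38,0.25,0,-0.95],[0.4,0.36,0.28,0,-0.95],[0.4,0.33,0.3,0,-0.95],[0.4,0.31,0.33,0,-0.95],[0.4,0.28,0.36,0,-0.95],[0.4,0.25,0.38,0,-0.95],[0.4,0.21,0.4,0,-0.95]]]' >/dev/null
python3 -m jog '[[[0.4,0,0,0.6,0]]]' >/dev/null
python3 -c "
from h import *
st(); plan('D',186,.100)"
```

```text
t 50.88 p [0.5045 0.0898 0.1348] yaw -173.9 F [-0.1 -0.9 -0.2] M [ 0.032 -0.005 -0.006] w 0.402 j7 1.5
[0.4, 0.04, -0.07, 0.87, 0.01],
 1 rows; yaw0 186.1 p [0.5045 0.0898 0.1348]
```

```bash
python3 -m jog '[[[0.4,0.04,-0.06,0.85,0],[0,0,0,0,0],[0,0,0,0,0],[0,0,0,0,0]]]' 60 >/dev/null; python3 chk.py .63 && python3 -m jog '[[[0,0,0,0,1]]]' >/dev/null && python3 chk.py .63 && python3 -m jog '[[[0,0,0,0,1]]]' >/dev/null && python3 chk.py .63 && python3 -m jog '[[[0,0,0,0,1]]]' >/dev/null && python3 chk.py .63 && python3 -m jog '[[[0,0,0,0,0.8]]]' >/dev/null && python3 chk.py .63 && python3 -m jog '[[[0,0,0,0,0.8]]]' >/dev/null && python3 chk.py .63 && python3 -m jog '[[[0,0,0,0,0.6]]]' >/dev/null && python3 chk.py .63; python3 -m jog '[[[0.4,0,0,0,0],[0.4,0,0,0,0],[0.4,0,0,-0.7,0],[0.4,0,0,-0.75,0]]]' >/dev/null
python3 -c "
from h import *
st(); tilt(6); plan('A',46,.157); plan('A',226,.157)
im,d=eyes.get_image('scene'); im=im[:,:,::-1]; [print(k[0],k[1],k[2],k[5],k[6]) for k in knobs(im,d,'scene',.112)]"
```

```text
yaw -174.1 Mz 0.258 Fz 3.3 z 0.1009 w 0.159
yaw -179.1 Mz 0.574 Fz 1.3 z 0.1009 w 0.156
yaw 175.9 Mz 0.640 Fz 0.4 z 0.1008 w 0.156
t 52.12 p [0.5018 0.0855 0.1578] yaw 175.9 F [ 0.2 -0.2 -0. ] M [ 0.051 -0.035 -0.061] w 0.395 j7 1.31
tilt [ 0.09 -0.03] 0.09 0.0817 5205
[307. 175.] 327 [628.   55.7  79.4  19.9] 58.4 [0.1181 0.1297 0.1316]
[370. 191.] 317 [597.1 -68.   76.9  20.4] 156.0 [0.1222 0.1298 0.1317]
[360. 254.] 264 [474.5 -46.6  59.6  19.1] 96.8 [0.1265 0.1297 0.1315]
[0.4, -0.12, -0.02, 0.0, 1.0],[0.4, -0.12, -0.01, 0.0, 1.0],[0.4, -0.12, 0.0, 0.0, 1.0],[0.4, -0.12, 0.01, 0.0, 1.0],[0.4, -0.12, 0.02, 0.0, 1.0],[0.4, -0.12, 0.03, 0.0, 1.0],[0.4, -0.11, 0.04, 0.0, 1.0],[0.4, -0.11, 0.05, 0.0, 1.0],[0.4, -0.11, 0.06, 0.0, 1.0],[0.4, -0.1, 0.07, 0.0, 1.0],[0.4, -0.09, 0.08, 0.0, 1.0],[0.4, -0.09, 0.09, 0.0, 1.0],[0.4, -0.08, 0.09, 0.0, 1.0],[0.4, -0.07, 0.1, 0.0, 1.0],[0.4, -0.06, 0.11, 0.0, 1.0],[0.4, -0.05, 0.11, 0.0, 1.0],[0.4, -0.04, 0.11, 0.0, 1.0],[0.4, -0.03, 0.12, 0.0, 1.0],[0.4, -0.02, 0.12, 0.0, 1.0],[0.4, -0.01, 0.12, 0.0, 1.0],[0.4, 0.0, 0.12, 0.0, 1.0],[0.4, 0.01, 0
[... 162 characters left out ...]
86  0.1621]
[0.4, -0.28, -0.05, 0.01, -0.91],[0.4, -0.28, -0.07, 0.01, -0.91],[0.4, -0.27, -0.09, 0.01, -0.91],[0.4, -0.26, -0.11, 0.01, -0.91],[0.4, -0.25, -0.14, 0.01, -0.91],[0.4, -0.24, -0.16, 0.01, -0.91],[0.4, -0.23, -0.17, 0.01, -0.91],[0.4, -0.22, -0.19, 0.01, -0.91],[0.4, -0.2, -0.21, 0.01, -0.91],[0.4, -0.18, -0.22, 0.01, -0.91],[0.4, -0.16, -0.24, 0.01, -0.91],
 11 rows; yaw0 175.9 p [0.5045 0.086  0.1621]
[352. 150.] 258 [506.   88.   78.   18.8] 6.3 [0.1133 0.1284 0.131 ]
[290. 149.] 377 [474.2 -35.8  77.6  20.8] 97.0 [0.1132 0.1253 0.1305]
[283. 191.] 332 [599.  -66.2  76.6  20.5] 155.3 [0.1144 0.1286 0.1307]
[351. 192.] 481 [629.3  57.7  78.3  21.9] 58.4 [0.1133 0.1268 0.1304]
```

```bash
python3 -m jog '[[[0.4,0,0,-1,0],[0.4,0,0,-1,0],[0.4,0,0,0,0],[0.4,0,0,0,0]]]'
python3 -c "
from h import *
st(); tilt(7)
im,d=eyes.get_image('scene'); cv2.imwrite('pics/s7.png',im[:,:,::-1])"
```

```text
time: 52.72
position: [0.5017, 0.0859, 0.2363]
tool_rot: [-0.113, -3.138, 0.001]
ft_force: [-0.9, 0.5, -0.0]
grip_width: 0.405
t 52.73 p [0.5017 0.0859 0.2363] yaw 175.9 F [-0.9  0.5 -0. ] M [ 0.014  0.067 -0.001] w 0.405 j7 1.28
tilt [ 0.09 -0.02] 0.09 0.0817 5146
[307. 176.] 321 [627.8  55.4  78.5  19.7] 58.6 [0.1158 0.1297 0.1315]
[370. 191.] 313 [597.1 -67.8  77.3  20.4] 156.0 [0.1225 0.1301 0.1318]
[361. 253.] 237 [474.5 -49.4  53.6  19. ] 96.7 [0.1265 0.1298 0.1314]
```

View pics/s7.png

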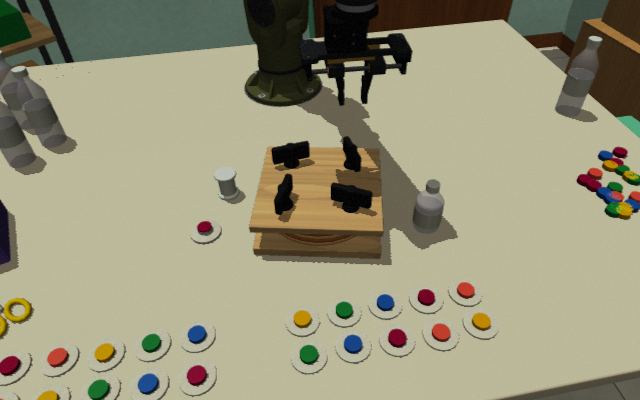

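Board level, bystanders where they were: spool (227,182), rosette (205,231), glue (429,208). There is time left, so I'll recheck A, which was tightened first.

```bash
python3 -c "
from h import *
plan('A',237,.14)"
```

```text
[0.4, -0.25, -0.04, 0.18, -0.94],[0.4, -0.24, -0.06, 0.18, -0.94],[0.4, -0.24, -0.08, 0.18, -0.94],[0.4, -0.23, -0.1, 0.18, -0.94],[0.4, -0.22, -0.12, 0.18, -0.94],[0.4, -0.21, -0.14, 0.18, -0.94],[0.4, -0.2, -0.15, 0.18, -0.94],[0.4, -0.18, -0.17, 0.18, -0.94],[0.4, -0.17, -0.18, 0.18, -0.94],[0.4, -0.15, -0.2, 0.18, -0.94],[0.4, -0.14, -0.21, 0.18, -0.94],[0.4, -0.12, -0.22, 0.18, -0.94],[0.4, -0.1, -0.23, 0.18, -0.94],
 13 rows; yaw0 175.9 p [0.5013 0.0859 0.2357]
```

```bash
python3 -m jog '[[[0.4,-0.25,-0.04,0.15,-0.94],[0.4,-0.24,-0.06,0.15,-0.94],[0.4,-0.24,-0.08,0.15,-0.94],[0.4,-0.23,-0.1,0.15,-0.94],[0.4,-0.22,-0.12,0.15,-0.94],[0.4,-0.21,-0.14,0.15,-0.94],[0.4,-0.2,-0.15,0.15,-0.94],[0.4,-0.18,-0.17,0.15,-0.94],[0.4,-0.17,-0.18,0.15,-0.94],[0.4,-0.15,-0.2,0.15,-0.94]]]' >/dev/null
python3 -m jog '[[[0.4,-0.14,-0.21,0.15,-0.94],[0.4,-0.12,-0.22,0.15,-0.94],[0.4,-0.1,-0.23,0.15,-0.94],[0.4,0,0,0.3,0]]]' >/dev/null
python3 -c "
from h import *
st(); plan('A',237,.100)"
```

```text
t 54.58 p [0.6287 0.0547 0.1458] yaw -123.1 F [ 0.1 -0.4  0.6] M [ 0.062  0.033 -0.089] w 0.402 j7 2.57
[0.4, -0.0, 0.02, 0.57, -0.01],[0.4, -0.0, 0.02, 0.57, -0.01],
 2 rows; yaw0 236.9 p [0.6287 0.0547 0.1458]
```

```bash
python3 -m jog '[[[0.4,0,0.02,0.57,0],[0.4,0,0.02,0.55,0],[0,0,0,0,0],[0,0,0,0,0],[0,0,0,0,0]]]' 60 >/dev/null; python3 chk.py .65 && python3 -m jog '[[[0,0,0,0,1]]]' >/dev/null && python3 chk.py .65 && python3 -m jog '[[[0,0,0,0,1]]]' >/dev/null && python3 chk.py .65 && python3 -m jog '[[[0,0,0,0,1]]]' >/dev/null && python3 chk.py .65 && python3 -m jog '[[[0,0,0,0,0.6]]]' >/dev/null && python3 chk.py .65 ; python3 -m jog '[[[0.4,0,0,0,0],[0.4,0,0,0,0],[0.4,0,0,-0.7,0],[0.4,0,0,-0.75,0]]]' >/dev/null
python3 -c "
from h import *
st(); tilt(8); plan('C',96,.157); plan('C',276,.157)
im,d=eyes.get_image('scene'); im=im[:,:,::-1]; [print(k[0],k[1],k[2],k[5],k[6]) for k in knobs(im,d,'scene',.112)]"
```

```text
yaw -123.0 Mz 0.276 Fz 0.5 z 0.1034 w 0.157
yaw -128.0 Mz 0.587 Fz 0.6 z 0.1034 w 0.157
yaw -133.1 Mz 0.632 Fz -0.2 z 0.1032 w 0.160
yaw -138.0 Mz 0.713 Fz 0.3 z 0.1031 w 0.157
t 56.08 p [0.6275 0.0558 0.1612] yaw -138.0 F [0.1 0.2 0.8] M [ 0.056  0.037 -0.   ] w 0.392 j7 2.32
tilt [ 0.07 -0.01] 0.07 0.0817 4101
[370. 191.] 309 [596.7 -68.   76.7  20.5] 156.2 [0.1231 0.1299 0.1318]
[355. 254.] 332 [474.4 -37.2  78.   19.3] 96.8 [0.1261 0.1297 0.1315]
[0.4, 0.17, 0.04, 0.01, 0.97],[0.4, 0.17, 0.02, 0.01, 0.97],[0.4, 0.18, 0.01, 0.01, 0.97],[0.4, 0.18, -0.01, 0.01, 0.97],[0.4, 0.17, -0.02, 0.01, 0.97],[0.4, 0.17, -0.04, 0.01, 0.97],[0.4, 0.17, -0.05, 0.01, 0.97],[0.4, 0.16, -0.07, 0.01, 0.97],[0.4, 0.16, -0.08, 0.01, 0.97],[0.4, 0.15, -0.09, 0.01, 0.97],[0.4, 0.14, -0.11, 0.01, 0.97],[0.4, 0.13, -0.12, 0.01, 0.97],[0.4, 0.12, -0.13, 0.01, 0.97],[0.4, 0.11, -0.14, 0.01, 0.97],[0.4, 0.1, -0.15, 0.01, 0.97],[0.4, 0.08, -0.15, 0.01, 0.97],[0.4, 0.07, -0.16, 0.01, 0.97],[0.4, 0.06, -0.17, 0.01, 0.97],[0.4, 0.04, -0.17, 0.01, 0.97],[0.4, 0.03, -0.17, 0.01, 0.97],[0.4, 0.01, -0.18, 0.01, 0.97],[0.4, -0.0, -0.18, 0.01, 0.97],[0.4, -0.02, -0.18, 0.01, 0.97],[0.4, -0.03, -0.17, 0.01, 0.97],[0.4, -0.04, -0.17, 0.01, 0.97],[0.4, -0.06, -0.17, 0.01, 0.97],
 26 rows; yaw0 222.0 p [0.6302 0.0559 0.1662]
[0.4, 0.41, 0.08, 0.02, -0.98],[0.4, 0.4, 0.12, 0.02, -0.98],[0.4, 0.39, 0.15, 0.02, -0.98],[0.4, 0.37, 0.18, 0.02, -0.98],[0.4, 0.36, 0.22, 0.02, -0.98],[0.4, 0.34, 0.25, 0.02, -0.98],[0.4, 0.31, 0.27, 0.02, -0.98],[0.4, 0.29, 0.3, 0.02, -0.98],[0.4, 0.26, 0.32, 0.02, -0.98],[0.4, 0.23, 0.34, 0.02, -0.98],[0.4, 0.2, 0.36, 0.02, -0.98],
 11 rows; yaw0 222.0 p [0.6302 0.0559 0.1662]
[286. 150.] 300 [477.  -42.9  62.8  21.2] 96.4 [0.1133 0.1252 0.1305]
[283. 191.] 333 [598.7 -66.   77.5  20.5] 155.2 [0.1147 0.1285 0.1308]
[351. 192.] 457 [629.8  57.1  78.9  19. ] 56.6 [0.1133 0.1257 0.1304]
```

```bash
python3 -m jog '[[[0.4,0,0,-1,0],[0.4,0,0,-1,0],[0.4,0,0,0,0],[0.4,0,0,0,0]]]'
python3 -c "
from bench import job
print(job.close_job())"
```

```text
time: 56.68
position: [0.6271, 0.0561, 0.2396]
tool_rot: [1.125, -2.932, -0.001]
ft_force: [-0.7, -0.6, -0.3]
grip_width: 0.399
the job is handed in; nothing more can be done
None
```

I tightened the four knobs in the order A, C, B, D and handed the job in at about 56.7 s, with the gripper open about 0.1 m above the knobs.

- **First pass:** each knob turned 60° (a sixth of a turn). The board then measured level, to about 0.2°.
- **Second pass:** I turned each knob by feel until the wrist torque read 0.55 N m on A and about 0.63 N m on C, B and D.
- **Recheck:** going round again in the same order, I reached 0.71 (A), 0.64 (C), 0.73 (B) and 0.64 N m (D). A last look at A alone gave 0.71 N m. Nothing came near 1.5 N m.
- **Last checks:** the board was level to about 0.1°, all the knob tops I could measure were at the same height, and the glue, spool and rosette looked unmoved.

**What disagreed:**
- On the rechecks the tool turned 10–20°, but the cameras show the knobs moved only about 0–5°. The rest was twist or slip in the grip, so "tight" rests on the torque readings, not on the angle.
- While only A was tight, the camera fit gave a tilt of 0.4°. The knob travel suggested about 1.5°, which is still inside the limit.

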